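# Hang the sink caddy and stand the dish soap in it

## Robot

A 7-joint arm with a two-finger parallel gripper is mounted at the origin on the work surface. World frame = base frame: x ahead of the robot, y to its left, z up, the work surface at z = 0. Lengths are in m, angles in rad, forces in N, time in s.
With the tool pointing down it reaches from about 0.4 to 0.85 m from the base axis. Payload 10.4 kg.
Tool frame: the origin (TCP) lies midway between the tips of the shut fingers; the grasp point (between the pads) lies 19 mm behind it; z points along the fingers, y is the line along which they close (so a half turn about z gives the same grasp; the last joint's range is limited). The gripper opens to 87 mm and grips with 3 to 60 N. Pads are 19 mm wide; open, the fingers measure 117 mm over their backs; the gripper's body (75 mm by 190 mm) begins 51 mm behind the grasp point.
Start: joints at [-1.37, 0.332, -0.065, 1.46, 0.022, 1.35, -0.088], TCP at [0.139, 0.609, 0.223] pointing down, gripper open.
Joint ranges: [-2.6, 2.6], [-0.5, 2.12], [-1.47, 1.34], [0.16, 2.42], [-1.27, 4.41], [0.06, 2.06], [-2.6, 2.6]. Speed limits (rad/s): [2.22, 2.22, 2.79, 2.79, 3.14, 3.14, 3.14].

## Interface

Orientations are given as a unit quaternion [x, y, z, w].
In Python, from bench import r gives the robot as it stands.
- The arm moves only by the tool carry_out, never from a script. Its argument "steps" is a list that holds one entry, the list of rows, each a list of 6 numbers: the shift along the tool's x, y, z in cm, then the turn, a rotation vector about the tool's x, y, z in rad. In form: [[[dx, dy, dz, wx, wy, wz], ...]]. A call has 1 to 20 rows; each row is the pose to reach, as a shift and turn from the pose commanded when the call began, along the tool's axes at that moment; what a row does not reach only later rows make up. A row lasts 1/12 s, in which the tool goes at most 41.7 mm and 7.16 degrees, less where a joint would pass 70% of its speed; a pose out of reach is approached as far as the arm can. A call with a gripper value outside its range is refused whole. "hand" is the closure, from -1 (fully open) to 1 (shut), set as the call begins (left out, the last holds). The fingers move at their own pace and stop on an object; "squeeze" is the grip in N (left out, the last holds). Time passes only in rows, so rows that repeat a pose let the fingers close. It gives the time, the measured TCP pose, the force, the opening and the grip force at its end, in the units of the state.
- r.read_state(): the state, without advancing time (a new reading comes with each control period).
- r.camera(name): name is "scene" or "top" or "wrist"; returns the picture (400x640x3 uint8, red, green, blue); there is no depth.
- r.camera_params(name): a dict with "fx", "fy", "cx", "cy" (pixels), "view" (4x4, takes a point from world to camera coordinates). Camera axes: x right, y up, looking along -z (the intrinsics and any distortion apply to the point x, -y, -z); pixel columns grow to the right and rows downward; lengths in m; the calibration is good to about 2 mm. A picture is of the moment at which its call begins: read the wrist's pose just before it. camera_params takes no time and is no camera call; for the wrist camera it gives the pose at the moment of the call.
- r.close_job(): hands the job in; it is judged then, once.
The state is a dict: "time": time; "joint_positions": joint angles; "joint_vel": joint speeds; "joint_torque": joint torques, N m; "ee_pos": TCP position; "eef_rot": TCP orientation; "ft_force": force on the tool from outside, world axes, zero at the start; "torque": the same for the moment, N m; "width": finger opening in m; "grip_force": force on a finger pad.
Only numpy, scipy, OpenCV 4.12 (cv2) and the standard library are available. Lean on these libraries where they do the work, as an engineer would, in place of code of your own. Each camera call takes 0.05 s, during which the arm holds its last target. There are 200 camera calls.

## Task

Pick up the blue caddy and hang it by its hook over the top rail of the steel rack, pocket on the robot's side, lowering it until the rail carries it and letting go gently so that it neither drops nor swings off. Once it hangs there by itself, stand the green dish-soap bottle upright in the caddy's pocket, also without dropping it. Leave the mug and the terracotta canister standing where they are.

Things in the scene. Friction and masses are not known exactly. Their poses are not given: they have to be found in the camera images.
- rack: Steel rack fixed to the counter, rigid (mm). Origin on the counter under the rail's middle; +x away from the robot, +y along the rail, z up. Two round bars, diameter 12, between upright posts (diameter 12) at y +-130: the top rail at x 0, height 200, and a lower bar at x 0, height 120, on which the hung caddy's back leans. Feet 12 high from x -45 to 85 under the posts.
- rail (a point): Middle of the rack's top rail on its centre line, 200 mm above the counter (rail diameter 12, so its top is at 206); axes as the rack: y along the rail, +x away from the robot
- caddy: Blue caddy, about 0.22 kg, standing on its flat bottom (mm). Origin: centre of the pocket's underside; +x to its back (hook side), z up. Open pocket 90 (x) by 120 (y), 65 high, walls 4. Back plate x 45 to 50, 90 wide, up to z 120; behind it the hook, on top an orange tab. Its weight lies some 45 in front of the hook. Hung, it leans 0.03 to 0.1 rad, bottom to the rack; origin about 88 above the counter.
- hook (a point): Underside of the caddy hook's top, mid-gap, where the rail's top will touch: caddy x 60, y 0, z 115 mm, axes as the caddy. Hook 70 wide (y): top plate z 115 to 120, x 45 to 75; lip x 70 to 75 down to z 97. The gap for the rail, x 50 to 70 (20 wide), is open below.
- tab (a point): Point on the orange flat grip tab that stands on the caddy's hook: caddy x 60, y 0, z 145 mm, axes as the caddy. Tab 12 thick (x), 40 wide (y), from z 120 to 165 (its top).
- pocket (a point): Middle of the caddy pocket's inner floor: caddy x 0, y 0, z 5 mm, axes as the caddy. Inside 82 (x) by 112 (y), rim 60 above this point.
- soap: Green dish-soap bottle with a yellow band and white cap, rigid, about 0.3 kg, standing. Origin: centre of its underside, z up. Body diameter 52 to height 88, shoulder narrowing to diameter 30 at 100, then a white cap, diameter 30, from 100 to 140 (the top).
- cap (a point): On the axis of the bottle's white cap, 125 above its underside
- mug: White mug, diameter 76, 85 high, handle at its +y; origin: centre of underside. Bystander.
- canister: Terracotta jar with wooden cap, diameter 72, 100 high; origin: centre of underside. Bystander.
Things that resemble listed ones, but are neither listed nor needed, are in the scene too. Several things have the shape of the caddy; the one meant has the colours described above.

How it is judged:
On the way, in this order (a step that is already met when the one before it is completed fails the run):
1. the caddy hangs still on the rail by its hook, let go, upright, pocket on the robot's side (x of hook in the frame of rail between -0.01 and 0.01 m and y of hook in the frame of rail between -0.1 and 0.1 m and z of hook in the frame of rail between 0 and 0.014 m and angle between caddy's own z axis and vertical below 0.2 rad and x of caddy in the frame of rail below -0.04 m and contact force between the fingers and caddy below 0.1 N and linear speed of caddy below 0.03 m/s and contact force between caddy and rack above 0.5 N), for 0.3 s.
2. the soap bottle stands on the floor of the hanging caddy's pocket (x of soap in the frame of pocket between -0.03 and 0.03 m and y of soap in the frame of pocket between -0.05 and 0.05 m and z of soap in the frame of pocket between -0.01 and 0.02 m and angle between soap's own z axis and vertical below 0.35 rad), for 0.2 s.
At the end, for the whole second after the job is handed in: Caddy hangs released, still, within 0.2 rad of upright, pocket on the robot's side, rail inside its hook (hook underside within 10 mm across and under 14 mm above the rail's centre line, 100 mm of its middle); soap stands released, still, in the pocket, within 20 mm of its floor, under 0.35 rad (all of step 1 and all of step 2 and contact force between the fingers and soap below 0.1 N and linear speed of soap below 0.03 m/s); the robot touches nothing.
It fails at once if the caddy falls or swings freely (faster than 0.4 m/s with no finger on it) (contact force between the fingers and caddy below 0.01 N and linear speed of caddy above 0.4 m/s).
It fails at once if the soap bottle falls freely (faster than 0.5 m/s with no finger on it) (contact force between the fingers and soap below 0.01 N and linear speed of soap above 0.5 m/s).
It fails at once if the mug or the canister is shifted by more than 30 mm or tipped (distance of any of mug, canister from where it was at the start of the episode above 0.03 m or angle between any of mug, canister's own z axis and vertical above 0.5 rad).
It also fails if it takes over 64 s, if anything falls off the work surface, if the arm or the gripper's body presses on something with over 40 N, if the wrist force passes 120 N, or if a joint passes its speed limit or range.

## Working session

There is one attempt and no reset: what is moved stays moved. The work goes in short steps, Python scripts to look and compute and a tool call to move; the robot and the scene stay as the last step left them, time stands still between calls to the robot, and variables do not carry over. Pictures are saved under pics/ and viewed, at most 10 in all, crops included, and the job is handed in when it is done.

Besides the shell and the picture viewer there is one more tool, called after "Emit:" by a JSON object that holds its "method" and its "body". carry_out: Moves the arm, as the interface text tells. Its arguments: {"type":"object","properties":{"steps":{"type":"array","items":{"type":"array","items":{"type":"array","items":{"type":"number"}}}},"hand":{"type":"number"},"squeeze":{"type":"number"}},"required":["steps"]}

```bash
mkdir -p pics; ls
python3 - <<'E'
from bench import r
import cv2,numpy as np
s=r.read_state();print({k:np.round(v,3).tolist() for k,v in s.items()})
for n in("scene","top"):
    cv2.imwrite(f"pics/{n}0.png",r.camera(n)[:,:,::-1]);p=r.camera_params(n);print(n,{k:np.round(v,4).tolist() if not isinstance(v,str) else v for k,v in p.items()})
E
```

```text
pics
{'time': 0.0, 'joint_positions': [-1.37, 0.333, -0.065, 1.461, 0.022, 1.35, -0.089], 'joint_vel': [-0.001, 0.001, 0.001, 0.0, -0.0, 0.001, -0.001], 'joint_torque': [-0.0, -62.324, 0.025, -38.991, -0.061, 0.04, 0.0], 'ee_pos': [0.139, 0.609, 0.222], 'eef_rot': [0.112, 0.994, -0.001, -0.0], 'ft_force': [0.03, -0.196, -0.158], 'torque': [0.016, -0.021, -0.033], 'grip_force': 0.0, 'width': 0.087}
scene {'fx': 432.5227, 'fy': 432.5227, 'cx': 315.8162, 'cy': 200.795, 'view': [[0.2461, 0.9692, -0.0108, -0.1257], [-0.7764, 0.2038, 0.5963, 0.2951], [0.5802, -0.1384, 0.8027, -1.5361], [0.0, 0.0, 0.0, 1.0]]}
top {'fx': 480.5948, 'fy': 480.5948, 'cx': 319.2116, 'cy': 190.0296, 'view': [[-0.0153, -0.9998, 0.009, -0.0042], [0.9923, -0.0141, 0.1228, -0.4784], [-0.1227, 0.0108, 0.9924, -1.411], [0.0, 0.0, 0.0, 1.0]]}
```

View pics/scene0.png

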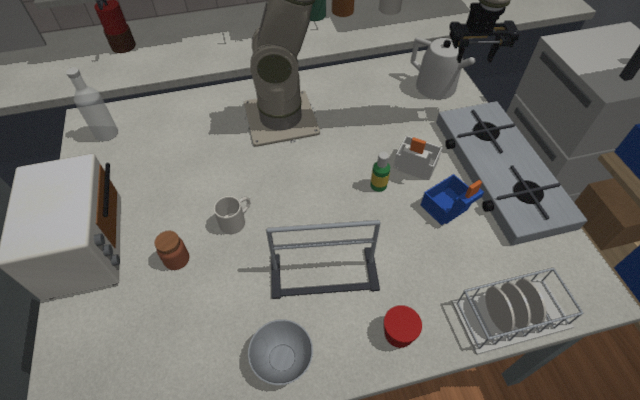

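View pics/top0.png

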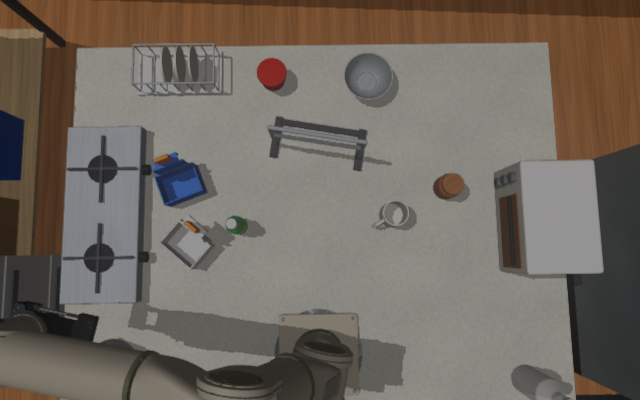

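The scene view shows the blue caddy at about (452,198) with its orange tab at (475,188), soap (380,173), rack rail from (268,230) to (378,223), mug (230,213) and canister (172,250). In the top view the caddy is at (180,183), soap (236,225) and rack (320,140). The grey caddy at (190,243) is a decoy.

```bash
cat > h.py <<'E'
from bench import r
import cv2,numpy as np
from scipy.spatial.transform import Rotation as R
def ray(p,uv):
    V=np.array(p["view"]);d=np.array([(uv[0]-p["cx"])/p["fx"],-(uv[1]-p["cy"])/p["fy"],-1.])
    return -V[:3,:3].T@V[:3,3],V[:3,:3].T@d
def onz(p,uv,z):
    o,d=ray(p,uv);return o+d*(z-o[2])/d[2]
def tri(pa,a,pb,b):
    o1,d1=ray(pa,a);o2,d2=ray(pb,b)
    t=np.linalg.lstsq(np.c_[d1,-d2],o2-o1,rcond=None)[0];x,y=o1+t[0]*d1,o2+t[1]*d2
    return (x+y)/2,np.linalg.norm(x-y)
def proj(p,X):
    V=np.array(p["view"]);c=V[:3,:3]@X+V[:3,3];return np.array([p["cx"]-p["fx"]*c[0]/c[2],p["cy"]+p["fy"]*c[1]/c[2]])
def blobs(im,lo,hi,amin=25):
    m=cv2.inRange(cv2.cvtColor(im,cv2.COLOR_RGB2HSV),lo,hi)
    cs=[c for c in cv2.findContours(m,cv2.RETR_EXTERNAL,cv2.CHAIN_APPROX_NONE)[0] if cv2.contourArea(c)>amin]
    return m,cs
COL=dict(orange=((6,170,120),(17,255,255)),blue=((105,150,50),(125,255,255)),green=((50,100,30),(85,255,255)))
E
python3 - <<'E'
from h import *
for n in("scene","top"):
    im=cv2.imread(f"pics/{n}0.png")[:,:,::-1].copy()
    for k,(lo,hi) in COL.items():
        for c in blobs(im,lo,hi)[1]:
            m=cv2.moments(c);q=cv2.minAreaRect(c);print(n,k,round(m['m10']/m['m00'],1),round(m['m01']/m['m00'],1),m['m00'],np.round(cv2.boxPoints(q)).tolist())
im=cv2.imread("pics/top0.png");a=cv2.resize(im[110:175,260:375],None,fx=6,fy=6,interpolation=cv2.INTER_CUBIC)
cv2.imwrite("pics/rack.png",a)
im=cv2.imread("pics/scene0.png");a=cv2.resize(im[210:300,255:390],None,fx=5,fy=5,interpolation=cv2.INTER_CUBIC)
cv2.imwrite("pics/rack2.png",a)
E
```

```text
scene orange 475.3 184.4 28.0 [[470.0, 186.0], [479.0, 180.0], [481.0, 183.0], [471.0, 189.0]]
scene blue 631.1 271.2 632.0 [[616.0, 247.0], [639.0, 247.0], [639.0, 300.0], [616.0, 300.0]]
scene blue 447.6 199.5 1497.0 [[417.0, 198.0], [465.0, 165.0], [486.0, 196.0], [437.0, 228.0]]
scene blue 631.0 149.9 662.5 [[615.0, 124.0], [639.0, 124.0], [639.0, 177.0], [615.0, 177.0]]
scene green 378.0 188.2 31.0 [[370.0, 189.0], [371.0, 184.0], [385.0, 186.0], [385.0, 191.0]]
scene green 380.7 170.8 127.5 [[372.0, 176.0], [374.0, 163.0], [389.0, 164.0], [388.0, 177.0]]
top blue 6.3 177.3 43.0 [[-0.0, 172.0], [19.0, 172.0], [19.0, 179.0], [0.0, 179.0]]
top blue 182.0 185.5 757.0 [[156.0, 182.0], [194.0, 167.0], [203.0, 190.0], [165.0, 204.0]]
top blue 166.5 162.1 72.5 [[150.0, 162.0], [177.0, 151.0], [181.0, 160.0], [153.0, 171.0]]
top blue 17.8 140.3 38.5 [[8.0, 136.0], [21.0, 136.0], [21.0, 147.0], [8.0, 147.0]]
top green 235.8 229.5 31.5 [[228.0, 229.0], [241.0, 223.0], [243.0, 229.0], [230.0, 235.0]]
```

View pics/rack.png

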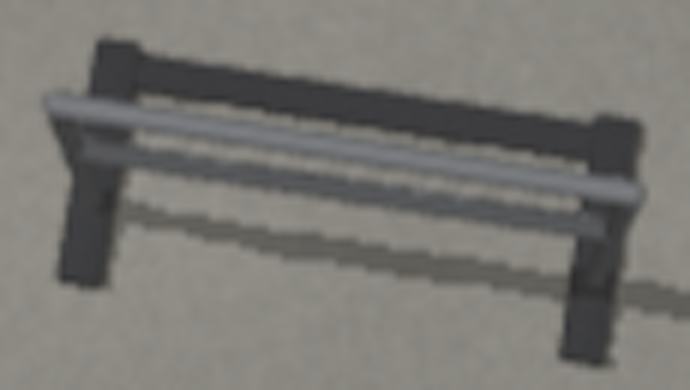

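View pics/rack2.png

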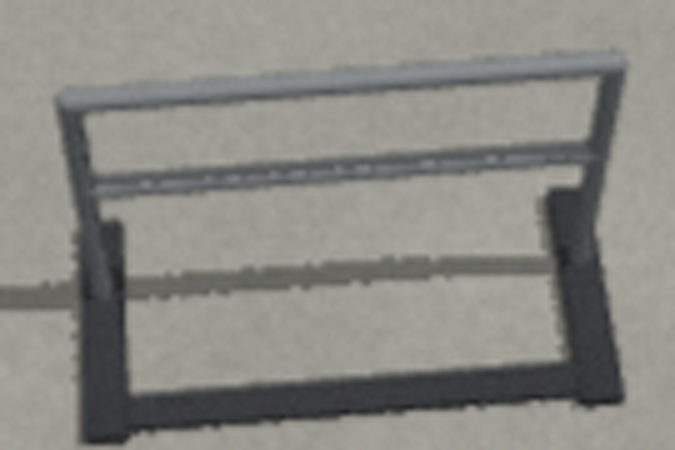

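The rack crops show the rail ends at top-view (268.7,127.1) and (365.9,141.7), and scene-view (267.6,229.6) and (378.2,221.6).

Run:
```python
from h import *
T=r.camera_params("top");S=r.camera_params("scene")
L=tri(T,(268.9,127.2),S,(378.0,221.6));Rr=tri(T,(365.7,141.7),S,(267.8,229.6));print(L,Rr)
A=onz(T,(268.9,127.2),.2);B=onz(T,(365.7,141.7),.2);print("rail",A,B,(A+B)/2,np.linalg.norm(A-B))
d=A-B;print("yaw of rail +y from world y",np.arctan2(-d[0],d[1]))
im=cv2.imread("pics/top0.png")[:,:,::-1].copy()
for c in blobs(im,(4,120,70),(20,255,255),10)[1]:
    m=cv2.moments(c);uv=(m['m10']/m['m00'],m['m01']/m['m00']);print(np.round(uv,1),m['m00'],"z.16",onz(T,uv,.16))
im2=cv2.imread("pics/scene0.png")[:,:,::-1].copy()
for c in blobs(im2,(4,120,70),(20,255,255),10)[1]:
    m=cv2.moments(c);uv=(m['m10']/m['m00'],m['m01']/m['m00']);print('s',np.round(uv,1),m['m00'],"z.15",onz(S,uv,.15))
# pocket rim corners by rect
bx=np.array([[156,182],[194,167],[203,190],[165,204]],float)
P=np.array([onz(T,b,.065) for b in bx]);print(P,P.mean(0))
print("soap", tri(T,(236,225),S,(381.5,158)), onz(T,(235.8,229.5),.09))
print("mug",onz(T,(396,214),.085),"can",onz(T,(453,184),.1))
```

```text
(array([0.62933352, 0.12377539, 0.19911176]), np.float64(0.001668657592380211)) (array([ 0.58586464, -0.13454675,  0.20020611]), np.float64(0.002353550970284212))
rail [0.62886025 0.12288225 0.2       ] [ 0.58575892 -0.13574028  0.2       ] [ 0.60730959 -0.00642901  0.2       ] 0.262189508284411
yaw of rail +y from world y -0.16513955970143335
[ 20.8 394.7] 398.0 z.16 [-0.05759442  0.76635157  0.16      ]
[589.6 386.9] 444.0 z.16 [-0.06440131 -0.70609792  0.16      ]
[190.5 226.3] 54.0 z.16 [0.36876762 0.33821899 0.16      ]
[450.4 184.6] 410.0 z.16 [ 0.47218568 -0.36861284  0.16      ]
[161.9 159. ] 85.0 z.16 [0.55398004 0.41944601 0.16      ]
[358.4  56.1] 40725.0 z.16 [ 0.84147367 -0.12621148  0.16      ]
[11.6 18.8] 482.5 z.16 [0.96323976 0.85374384 0.16      ]
s [547.9 375. ] 8620.0 z.15 [1.03444909 0.34688449 0.15      ]
s [171.9 250. ] 803.0 z.15 [ 0.5520207  -0.36736505  0.15      ]
s [473.4 188.1] 121.5 z.15 [0.56230723 0.42007777 0.15      ]
s [ 98.5 192.8] 16.0 z.15 [ 0.32386244 -0.54807735  0.15      ]
s [417.4 145.2] 145.5 z.15 [0.37778181 0.33670411 0.15      ]
[[0.50434263 0.46532137 0.065     ]
 [0.54722615 0.35537134 0.065     ]
 [0.47884969 0.32806014 0.065     ]
 [0.43943845 0.43757608 0.065     ]] [0.49246423 0.39658223 0.065     ]
soap (array([0.37388143, 0.22718935, 0.12129328]), np.float64(0.010202542787117571)) [0.36139416 0.22779426 0.09      ]
mug [ 0.39908644 -0.22973316  0.085     ] can [ 0.48154831 -0.39349585  0.1       ]
```

```bash
cat >> h.py <<'E'
def delta(pos,yaw):
    """tool-frame shift (cm) and turn to reach TCP pos, tool down, with tool y at world yaw (half turn allowed)"""
    s=r.read_state();q=R.from_quat(s["eef_rot"]);best=None
    for y in(yaw,yaw+np.pi):
        Y=np.array([np.cos(y),np.sin(y),0]);Z=np.array([0,0,-1.]);G=R.from_matrix(np.c_[np.cross(Y,Z),Y,Z])
        w=(q.inv()*G).as_rotvec()
        if best is None or np.linalg.norm(w)<np.linalg.norm(best):best=w
    print("shift cm",np.round(100*q.inv().apply(np.array(pos)-s["ee_pos"]),2),"turn",np.round(best,3),"at",np.round(s["ee_pos"],4),"j",np.round(s["joint_positions"],2),"t",round(s["time"],2))
    print(" tool axes in world\n",np.round(q.as_matrix(),3))
E
python3 - <<'E'
from h import *
S=r.camera_params("scene");print("kettle base",onz(S,(438,92),0),"top",onz(S,(440,42),.2))
delta((.54,.41,.26),.37)
E
```

```text
kettle base [0.01480018 0.59521043 0.        ] top [-0.00722789  0.56572525  0.2       ]
shift cm [-43.56 -10.51  -3.8 ] turn [-0.001  0.001  0.977] at [0.1386 0.6091 0.2219] j [-1.37  0.33 -0.06  1.46  0.02  1.35 -0.09] t 0.1
 tool axes in world
 [[-0.975  0.222 -0.   ]
 [ 0.222  0.975 -0.001]
 [-0.    -0.001 -1.   ]]
```

Emit:
{"method": "carry_out", "body": {"steps": [[[0,0,-3.8,0,0,0],[-4,-1,-3.8,0,0,0.09],[-8,-2,-3.8,0,0,0.18],[-12,-3,-3.8,0,0,0.27],[-16,-4,-3.8,0,0,0.36],[-20,-5,-3.8,0,0,0.45],[-24,-6,-3.8,0,0,0.54],[-28,-7,-3.8,0,0,0.63],[-32,-8,-3.8,0,0,0.72],[-36,-9,-3.8,0,0,0.81],[-40,-9.7,-3.8,0,0,0.9],[-42.5,-10.2,-3.8,0,0,0.95],[-43.5,-10.5,-3.8,0,0,0.977],[-43.5,-10.5,-3.8,0,0,0.977],[-43.5,-10.5,-3.8,0,0,0.977]]], "hand": -1, "squeeze": 25}}

```text
time: 1.35
ee_pos: [0.5388, 0.411, 0.26]
eef_rot: [0.564, 0.826, -0.0, -0.0]
ft_force: [-1.7, 0.6, 0.2]
width: 0.0868
grip_force: 0.0
```

Run:
```python
from h import *
W=r.camera_params("wrist");im=r.camera("wrist");cv2.imwrite("pics/w1.png",im[:,:,::-1])
V=np.array(W["view"]);print(-V[:3,:3].T@V[:3,3],W["fx"])
for z in (.165,):
  for c in blobs(im,(4,120,70),(20,255,255),200)[1]:
    b=cv2.boxPoints(cv2.minAreaRect(c));print(cv2.contourArea(c),np.round(b),np.round([onz(W,x,z) for x in b],4).tolist())
for c in blobs(im,*COL["blue"],500)[1]:
    b=cv2.boxPoints(cv2.minAreaRect(c));print('blue',cv2.contourArea(c),np.round(b),np.round([onz(W,x,.065) for x in b],4).tolist())
delta((.555,.42,.26),.37)
```

```text
[0.51494161 0.47597902 0.42135346] 309.3753571592425
1296.5 [[290. 311.]
 [435. 311.]
 [435. 322.]
 [290. 322.]] [[0.5546, 0.3033, 0.165], [0.6822, 0.3531, 0.165], [0.6876, 0.3424, 0.165], [0.5587, 0.2921, 0.165]]
541.5 [[475. 243.]
 [504. 241.]
 [509. 295.]
 [480. 298.]] [[0.6843, 0.4275, 0.165], [0.7066, 0.4391, 0.165], [0.7386, 0.3933, 0.165], [0.7152, 0.3811, 0.165]]
499.5 [[127. 295.]
 [132. 241.]
 [158. 243.]
 [153. 297.]] [[0.407, 0.2644, 0.165], [0.3995, 0.3194, 0.165], [0.4215, 0.3255, 0.165], [0.4302, 0.2707, 0.165]]
910.0 [[ 84. 210.]
 [147. 179.]
 [154. 193.]
 [ 91. 224.]] [[0.3548, 0.3325, 0.165], [0.3987, 0.379, 0.165], [0.4071, 0.3693, 0.165], [0.3628, 0.3219, 0.165]]
729.0 [[334. 167.]
 [350. 167.]
 [350. 218.]
 [334. 218.]] [[0.5419, 0.4453, 0.165], [0.5544, 0.4501, 0.165], [0.5717, 0.409, 0.165], [0.5587, 0.4039, 0.165]]
blue 1165.0 [[323. 228.]
 [325. 135.]
 [356. 136.]
 [353. 229.]] [[0.5678, 0.3591, 0.065], [0.5294, 0.4633, 0.065], [0.562, 0.4751, 0.065], [0.603, 0.3718, 0.065]]
blue 6198.0 [[245. 123.]
 [323. 123.]
 [323. 224.]
 [245. 224.]] [[0.4412, 0.443, 0.065], [0.5225, 0.4746, 0.065], [0.5662, 0.3639, 0.065], [0.4778, 0.3295, 0.065]]
shift cm [0.12 1.89 0.02] turn [-0.001 -0.001  0.003] at [0.5379 0.412  0.2603] j [-0.92  0.44  0.29  1.26 -0.12  1.46 -0.27] t 1.4
 tool axes in world
 [[-0.365  0.931 -0.001]
 [ 0.931  0.365  0.001]
 [ 0.001 -0.001 -1.   ]]
```

View pics/w1.png

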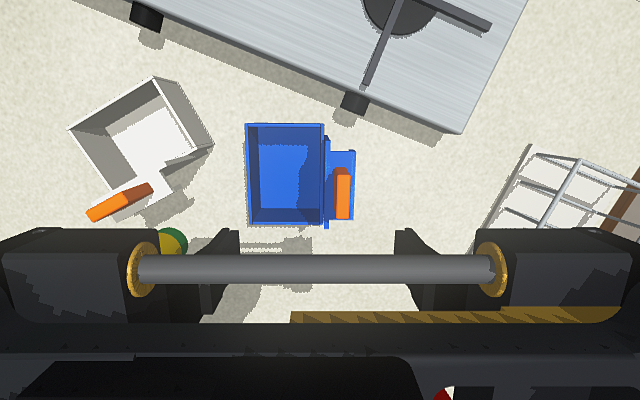

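The wrist view shows the blue pocket at (245–323, 123–224), square to the image, so the yaw is right, and the tab at (342,193). The decoy caddy is at the left. The tab centre works out to about (0.558, 0.425), and I'm going down on it.

Run:
```python
from h import *
delta((.558,.425,.129),.37)
```

```text
shift cm [ 0.47  2.36 13.12] turn [-0.001 -0.001  0.003] at [0.5379 0.412  0.2603] j [-0.92  0.44  0.29  1.26 -0.12  1.46 -0.27] t 1.4
 tool axes in world
 [[-0.365  0.931 -0.001]
 [ 0.931  0.365  0.001]
 [ 0.001 -0.001 -1.   ]]
```

Emit:
{"method": "carry_out", "body": {"steps": [[[0.3,1.2,2,0,0,0],[0.5,2.4,5,0,0,0],[0.5,2.4,8,0,0,0],[0.5,2.4,10,0,0,0],[0.5,2.4,11.5,0,0,0],[0.5,2.4,12.5,0,0,0],[0.5,2.4,13,0,0,0],[0.5,2.4,13.1,0,0,0],[0.5,2.4,13.1,0,0,0],[0.5,2.4,13.1,0,0,0]]]}}

```text
time: 2.23
ee_pos: [0.5604, 0.4245, 0.131]
eef_rot: [0.565, 0.825, 0.001, 0.0]
ft_force: [-0.3, 0.4, -0.6]
width: 0.0873
grip_force: 0.0
```

Emit:
{"method": "carry_out", "body": {"steps": [[[0,0,0,0,0,0],[0,0,0,0,0,0],[0,0,0,0,0,0],[0,0,0,0,0,0],[0,0,0,0,0,0],[0,0,0,0,0,0],[0,0,0,0,0,0],[0,0,0,0,0,0],[0,0,0,0,0,0],[0,0,0,0,0,0],[0,0,0,0,0,0],[0,0,0,0,0,0]]], "hand": 1, "squeeze": 30}}

```text
time: 3.23
ee_pos: [0.5601, 0.4238, 0.1295]
eef_rot: [0.565, 0.825, 0.0, -0.0]
ft_force: [-0.8, 0.6, -0.6]
width: 0.0152
grip_force: 0.3
```

Emit:
{"method": "carry_out", "body": {"steps": [[[0,0,0,0,0,0],[0,0,0,0,0,0],[0,0,0,0,0,0],[0,0,0,0,0,0],[0,0,-0.5,0,0,0],[0,0,-1.2,0,0,0],[0,0,-2,0,0,0],[0,0,-2.5,0,0,0],[0,0,-3,0,0,0],[0,0,-3,0,0,0],[0,0,-3,0,0,0]]]}}

```text
time: 4.15
ee_pos: [0.5603, 0.424, 0.16]
eef_rot: [0.565, 0.825, 0.0, 0.0]
ft_force: [0.3, 0.4, -2.7]
width: 0.0118
grip_force: 30.0
```

Run:
```python
from h import *
s=r.read_state();print(s["width"],s["grip_force"],s["ft_force"],s["ee_pos"])
cv2.imwrite("pics/w2.png",r.camera("wrist")[:,:,::-1])
u=np.array([.986,-.165,0]);c=np.array([.6073,-.0064,0])
P=c+u*(-.01)+np.array([0,0,.36]);print(P);delta(P,-.165)
```

```text
0.011766170698530545 29.96220984030515 [ 0.30537329  0.35754515 -2.69277466] [0.5602921  0.42398841 0.15996758]
[ 0.59744 -0.00475  0.36   ]
shift cm [-41.31 -12.02 -20.06] turn [-0.    -0.     0.535] at [0.5601 0.4239 0.1594] j [-0.9   0.55  0.27  1.32 -0.15  1.29 -0.25] t 4.2
 tool axes in world
 [[-0.362  0.932 -0.   ]
 [ 0.932  0.362  0.   ]
 [ 0.    -0.    -1.   ]]
```

View pics/w2.png

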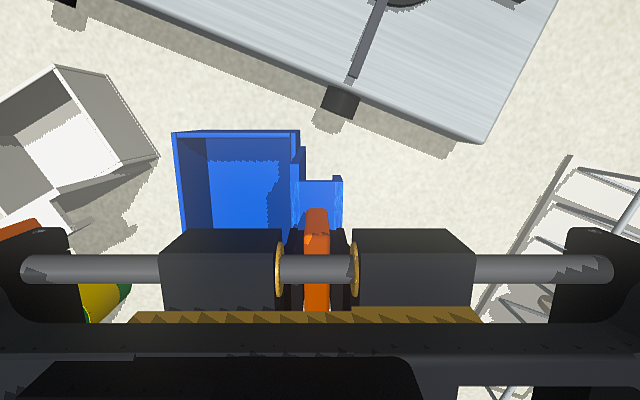

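The caddy is held by its tab and hangs level in the grip (force 2.7 N, width 11.8 mm). I'm carrying it over the rail.

Emit:
{"method": "carry_out", "body": {"steps": [[[0,0,-1,0,0,0],[-0.5,0,-3,0,0,0],[-1.5,-0.5,-5.5,0,0,0.02],[-3,-1,-8,0,0,0.05],[-5,-1.5,-10.5,0,0,0.08],[-7.5,-2,-13,0,0,0.12],[-10,-3,-15.5,0,0,0.16],[-13,-4,-17.5,0,0,0.2],[-16,-5,-19,0,0,0.24],[-19,-5.5,-20,0,0,0.28],[-22,-6.5,-20,0,0,0.32],[-25,-7.5,-20,0,0,0.36],[-28,-8,-20,0,0,0.4],[-31,-9,-20,0,0,0.44],[-34,-10,-20,0,0,0.48],[-36.5,-10.7,-20,0,0,0.51],[-38.5,-11.2,-20,0,0,0.525],[-40,-11.6,-20,0,0,0.535],[-41,-11.9,-20,0,0,0.535],[-41.3,-12,-20,0,0,0.535]]]}}

```text
time: 5.87
ee_pos: [0.5976, -0.0062, 0.3598]
eef_rot: [0.763, 0.646, -0.0, 0.0]
ft_force: [-0.0, -0.9, -1.9]
width: 0.0119
grip_force: 30.0
```

Run:
```python
from h import *
T=r.camera_params("top");W=r.camera_params("wrist")
a=r.camera("wrist");t=r.camera("top");s=r.camera("scene")
t2=cv2.resize(t[90:190,230:390],None,fx=5,fy=5,interpolation=cv2.INTER_CUBIC)
cv2.imwrite("pics/w3.png",np.vstack([cv2.resize(a,(480,300)),cv2.resize(s[120:280,220:476],(480,300))])[:,:,::-1])
cv2.imwrite("pics/t3.png",t2[:,:,::-1])
delta((.6073,-.0064,.26),-.165)
for p in((.6285,.123,.206),(.586,-.1355,.206)):print("rail end px in wrist",proj(W,np.array(p)))
```

```text
shift cm [-0.15  1.01  9.94] turn [-0.    -0.001  0.002] at [ 0.5976 -0.0033  0.3594] j [-0.51  0.25  0.56  1.32 -0.14  1.6  -0.13] t 6.02
 tool axes in world
 [[ 0.163  0.987 -0.   ]
 [ 0.987 -0.163  0.001]
 [ 0.001 -0.    -1.   ]]
rail end px in wrist [325.39491903  49.44261741]
rail end px in wrist [324.6784283  298.28268747]
```

View pics/w3.png

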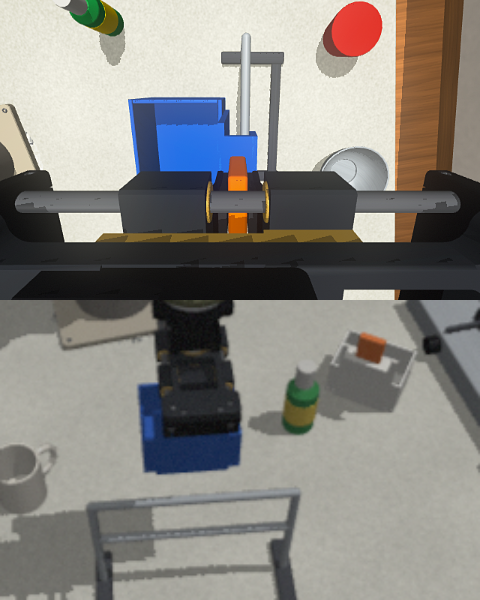

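The wrist picture shows the rail running straight up the image at column ~329 (full size), just right of the hook, with the caddy hanging level. I'll measure the rail line precisely in this view.

Run:
```python
from h import *
W=r.camera_params("wrist");im=r.camera("wrist")
g=im.max(2).astype(int);
for row in(90,110,130,150): print(row,g[row,310:352:1].tolist())
hsv=cv2.cvtColor(im,cv2.COLOR_RGB2HSV);b=cv2.inRange(hsv,*map(np.array,COL["blue"]))
for row in(172,185,190,200,210):
    x=np.where(b[row])[0];o=np.where(cv2.inRange(hsv[row:row+1],(4,120,70),(20,255,255))[0])[0];print(row,x.min(),x.max(),o.min() if len(o) else 0,[v for v in o if 250<v<400][-1:] )
```

```text
90 [179, 176, 180, 186, 170, 171, 172, 189, 188, 192, 179, 162, 121, 165, 189, 202, 212, 218, 226, 232, 213, 199, 185, 161, 160, 188, 178, 180, 183, 165, 167, 169, 184, 182, 182, 182, 168, 172, 174, 174, 188, 178]
110 [240, 239, 239, 240, 240, 241, 244, 247, 249, 167, 178, 144, 122, 174, 194, 207, 214, 220, 230, 224, 207, 194, 177, 145, 177, 253, 243, 235, 235, 238, 243, 244, 239, 238, 239, 236, 233, 238, 238, 228, 227, 236]
130 [236, 232, 232, 238, 241, 247, 251, 170, 179, 178, 181, 130, 135, 181, 197, 209, 215, 222, 228, 218, 202, 189, 168, 127, 254, 242, 234, 235, 236, 233, 232, 238, 238, 237, 240, 242, 242, 241, 240, 242, 239, 237]
150 [236, 233, 233, 238, 240, 245, 154, 165, 170, 166, 169, 124, 160, 183, 202, 215, 218, 221, 224, 213, 199, 182, 157, 135, 248, 241, 241, 239, 234, 231, 231, 233, 235, 230, 231, 235, 236, 240, 240, 235, 239, 242]
172 176 305 528 []
185 177 342 527 []
190 178 342 527 []
200 179 342 527 []
210 180 342 307 [np.int64(326)]
```

Run:
```python
from h import *
W=r.camera_params("wrist");s=r.read_state();q=R.from_quat(s["eef_rot"])
for uv,z in(((327.8,90),.2),((327.3,130),.2),((327,150),.2),((343,190),.350),((343,205),.350),((180,200),.295),((327,210),.395),((307,210),.395)):
    X=onz(W,uv,z);print(uv,z,X,"tool mm",1e3*q.inv().apply(X-s["ee_pos"]))
print(s["ee_pos"])
```

```text
(327.8, 90) 0.2 [0.62497916 0.09132923 0.2       ] tool mm [ 97.32423651  11.8015152  159.4378538 ]
(327.3, 130) 0.2 [0.61860765 0.05361751 0.2       ] tool mm [ 59.07849432  11.62232213 159.41466416]
(327, 150) 0.2 [0.61521578 0.03385016 0.2       ] tool mm [ 39.02277737  11.47696502 159.40252653]
(343, 190) 0.35 [0.61824591 0.02512504 0.35      ] tool mm [30.99492712 15.81373117  9.39567535]
(343, 205) 0.35 [0.61700235 0.01640738 0.35      ] tool mm [22.19096007 15.99859797  9.39023687]
(180, 200) 0.295 [0.49845767 0.02435866 0.295     ] tool mm [  10.80301975 -102.2442243    64.43579351]
(327, 210) 0.395 [0.60815961 0.02832801 0.395     ] tool mm [ 32.54929424   5.32186725 -35.59873601]
(307, 210) 0.395 [0.59979947 0.02970282 0.395     ] tool mm [ 32.55185474  -3.15056421 -35.59497486]
[ 0.59762391 -0.00290557  0.35938383]
```

Emit:
{"method": "carry_out", "body": {"steps": [[[0,0.4,1,0,0,0],[0,0.8,2.5,0,0,0],[0,1.05,4.5,0,0,0],[0,1.05,6.5,0,0,0],[0,1.05,8.3,0,0,0],[0,1.05,9.7,0,0,0],[0,1.05,10.6,0,0,0],[0,1.05,11,0,0,0],[0,1.05,11,0,0,0],[0,1.05,11,0,0,0],[0,1.05,11,0,0,0]]]}}

```text
time: 6.98
ee_pos: [0.6084, -0.0063, 0.2505]
eef_rot: [0.763, 0.646, 0.001, 0.0]
ft_force: [0.4, -0.5, -2.3]
width: 0.0121
grip_force: 30.0
```

Run:
```python
from h import *
W=r.camera_params("wrist");s=r.read_state();q=R.from_quat(s["eef_rot"]);im=r.camera("wrist")
for k in"xyz":pass
print(s["ee_pos"],s["ft_force"])
g=im.max(2).astype(int);print([(row,g[row,305:352].tolist()) for row in(70,100)])
cv2.imwrite("pics/w4.png",im[:230,200:460,::-1].repeat(2,0).repeat(2,1))
for y in(0,.01,.012):print(proj(W,s["ee_pos"]+q.apply([.09,y,s["ee_pos"][2]-.2])))
```

```text
[ 0.6084368  -0.00625158  0.25048206] [ 0.43998509 -0.54648823 -2.3350859 ]
[(70, [108, 107, 101, 151, 177, 189, 197, 205, 210, 213, 220, 226, 237, 227, 214, 204, 194, 185, 174, 163, 145, 109, 108, 110, 110, 110, 111, 111, 112, 111, 111, 111, 109, 109, 109, 110, 109, 109, 109, 109, 109, 109, 110, 108, 110, 110, 110]), (100, [242, 247, 255, 130, 173, 190, 199, 205, 213, 214, 220, 225, 232, 222, 212, 203, 191, 185, 171, 155, 122, 218, 245, 242, 243, 241, 235, 238, 239, 238, 236, 237, 238, 240, 240, 241, 239, 236, 231, 232, 236, 234, 234, 237, 233, 228, 227])]
[315.23850327  86.73138862]
[330.73150278  86.71912066]
[333.83032167  86.71666689]
```

View pics/w4.png

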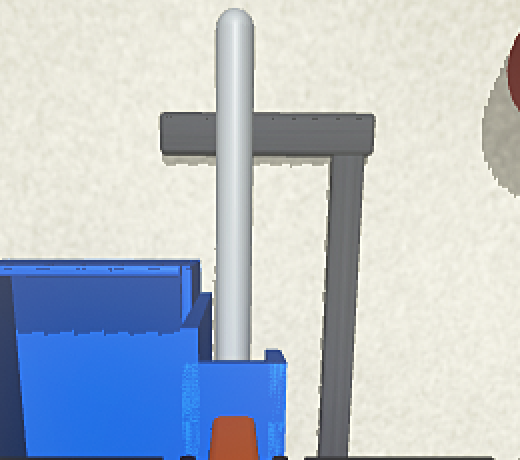

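The rail lies centred between the hook's plate and lip (crop column 233). Now lowering.

Emit:
{"method": "carry_out", "body": {"steps": [[[0,0.05,0.4,0,0,0],[0,0.05,0.9,0,0,0],[0,0.05,1.4,0,0,0],[0,0.05,1.8,0,0,0],[0,0.05,2.1,0,0,0],[0,0.05,2.3,0,0,0],[0,0.05,2.4,0,0,0],[0,0.05,2.4,0,0,0],[0,0.05,2.4,0,0,0]]]}}

```text
time: 7.78
ee_pos: [0.6085, -0.0064, 0.2256]
eef_rot: [0.763, 0.646, 0.0, 0.0]
ft_force: [-0.1, 0.2, -1.5]
width: 0.0117
grip_force: 30.0
```

Emit:
{"method": "carry_out", "body": {"steps": [[[0,0,0.1,0,0,0],[0,0,0.2,0,0,0],[0,0,0.3,0,0,0],[0,0,0.3,0,0,0],[0,0,0.3,0,0,0]]]}}

```text
time: 8.2
ee_pos: [0.6084, -0.0064, 0.2225]
eef_rot: [0.763, 0.646, -0.0, -0.0]
ft_force: [0.0, -0.2, -1.5]
width: 0.0118
grip_force: 30.0
```

Emit:
{"method": "carry_out", "body": {"steps": [[[0,0,0.1,0,0,0],[0,0,0.15,0,0,0],[0,0,0.2,0,0,0],[0,0,0.2,0,0,0],[0,0,0.2,0,0,0]]]}}

```text
time: 8.62
ee_pos: [0.6085, -0.0064, 0.2206]
eef_rot: [0.763, 0.646, 0.0, -0.0]
ft_force: [-0.4, -0.1, -1.0]
width: 0.0117
grip_force: 30.0
```

Emit:
{"method": "carry_out", "body": {"steps": [[[0,0,0.05,0,0,0],[0,0,0.1,0,0,0],[0,0,0.1,0,0,0],[0,0,0.1,0,0,0]]]}}

```text
time: 8.95
ee_pos: [0.6085, -0.0064, 0.2205]
eef_rot: [0.763, 0.646, 0.0, 0.0]
ft_force: [-3.5, 0.8, 7.1]
width: 0.0117
grip_force: 29.9
```

The rail now carries it (+7 N). I'll ease off, lean the caddy gently to the bar, and release.

Emit:
{"method": "carry_out", "body": {"steps": [[[0,-0.02,-0.03,-0.015,0,0],[0,-0.04,-0.05,-0.03,0,0],[0,-0.06,-0.05,-0.045,0,0],[0,-0.06,-0.05,-0.045,0,0],[0,-0.06,-0.05,-0.045,0,0]]]}}

```text
time: 9.37
ee_pos: [0.608, -0.0063, 0.2205]
eef_rot: [0.763, 0.646, 0.015, 0.017]
ft_force: [-2.2, -0.3, 6.3]
width: 0.0121
grip_force: 29.9
```

Emit:
{"method": "carry_out", "body": {"steps": [[[0,0,0,0,0,0],[0,0,0,0,0,0],[0,0,0,0,0,0],[0,0,0,0,0,0],[0,0,0,0,0,0],[0,0,0,0,0,0]]], "squeeze": 3}}

```text
time: 9.87
ee_pos: [0.6079, -0.0063, 0.22]
eef_rot: [0.763, 0.646, 0.015, 0.017]
ft_force: [0.3, -0.4, 3.3]
width: 0.0116
grip_force: 3.0
```

Emit:
{"method": "carry_out", "body": {"steps": [[[0,0,0,0,0,0],[0,0,0,0,0,0],[0,0,0,0,0,0],[0,0,0,0,0,0],[0,0,0,0,0,0],[0,0,0,0,0,0]]], "hand": 0.3}}

```text
time: 10.37
ee_pos: [0.6078, -0.0063, 0.2199]
eef_rot: [0.763, 0.646, 0.014, 0.017]
ft_force: [-0.3, -0.5, 0.2]
width: 0.0302
grip_force: 0.0
```

Run:
```python
from h import *
s=r.read_state();print(s["ee_pos"],s["ft_force"],s["width"],s["grip_force"])
a=r.camera("wrist");b=r.camera("scene");cv2.imwrite("pics/w5.png",np.vstack([cv2.resize(a[:330,100:560],(560,402)),cv2.resize(b[140:250,240:400],(560,385))])[:,:,::-1][:600+187])
c=cv2.imread("pics/w5.png");cv2.imwrite("pics/w5.png",cv2.resize(c,None,fx=.75,fy=.75))
```

```text
[ 0.60779992 -0.00631655  0.21992744] [-0.31463352 -0.54354082  0.21517505] 0.030235278541874265 0.0
```

View pics/w5.png

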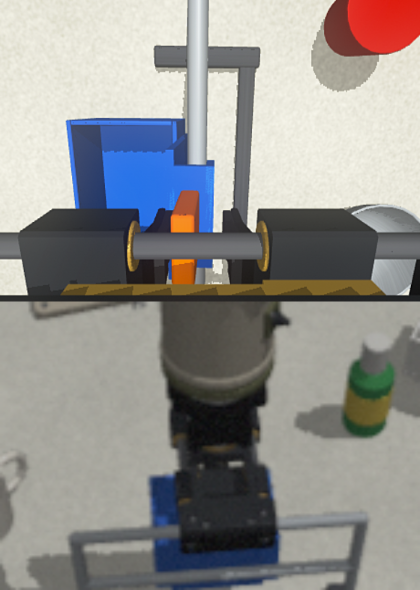

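The caddy hangs on the rail with the fingers clear of it on both sides (zero force). I'm opening fully and retreating upward.

Emit:
{"method": "carry_out", "body": {"steps": [[[0,0,0,0,0,0],[0,0,0,0,0,0],[0,0,0,0,0,0],[0,0,0,0,0,0],[0,0,-0.5,0,0,0],[0,0,-1.5,0,0,0],[0,0,-3,0,0,0],[0,0,-5,0,0,0],[0,0,-7.5,0.02,0,0],[0,0,-9.5,0.045,0,0],[0,0,-10.5,0.045,0,0],[0,0,-10.5,0.045,0,0]]], "hand": -1}}

```text
time: 11.47
ee_pos: [0.6042, -0.0059, 0.3276]
eef_rot: [0.763, 0.646, 0.002, 0.001]
ft_force: [0.0, -0.6, -0.4]
width: 0.0861
grip_force: 0.0
```

Run:
```python
from h import *
S=r.camera_params("scene");T=r.camera_params("top");im=r.camera("top");im2=r.camera("scene")
# white cap / yellow band
for n,p,i in(("t",T,im),("s",S,im2)):
    for k,lo,hi in(("green",*COL["green"]),("yellow",(20,150,60),(34,255,255))):
        for c in blobs(i,lo,hi,15)[1]:
            b=cv2.boundingRect(c);print(n,k,b,cv2.contourArea(c))
u=np.array([.986,-.165]);
delta((.345,.2,.27),np.pi/2-.165)
```

```text
t green (228, 224, 14, 9) 28.0
s green (371, 184, 15, 7) 28.5
s green (373, 163, 17, 14) 127.5
shift cm [ 16.04 -28.85   5.43] turn [ 0.    -0.     1.571] at [ 0.6031 -0.0056  0.3244] j [-0.51  0.27  0.56  1.38 -0.14  1.53 -0.12] t 11.57
 tool axes in world
 [[ 0.164  0.986  0.   ]
 [ 0.986 -0.164 -0.   ]
 [ 0.     0.    -1.   ]]
```

Emit:
{"method": "carry_out", "body": {"steps": [[[1,-1,0,0,0,-0.1],[2.5,-2.5,0,0,0,-0.22],[4.5,-4.5,0,0,0,-0.34],[6.5,-6.5,0,0,0,-0.46],[8.5,-8.5,0,0,0,-0.58],[10.5,-10.5,0,0,0,-0.7],[12.5,-12.5,0.5,0,0,-0.82],[14.5,-14.5,1.5,0,0,-0.94],[16.5,-16.5,2.5,0,0,-1.06],[18,-18,3.5,0,0,-1.18],[19,-19,4.5,0,0,-1.3],[19.2,-19.1,5.2,0,0,-1.42],[19.2,-19.1,5.4,0,0,-1.52],[19.2,-19.1,5.4,0,0,-1.571],[19.2,-19.1,5.4,0,0,-1.571],[19.2,-19.1,5.4,0,0,-1.571]]]}}

```text
time: 12.9
ee_pos: [0.4458, 0.215, 0.27]
eef_rot: [0.083, 0.997, -0.0, -0.0]
ft_force: [-0.2, -0.5, 1.0]
width: 0.087
grip_force: 0.0
```

Run:
```python
from h import *
W=r.camera_params("wrist");im=r.camera("wrist");cv2.imwrite("pics/w6.png",im[:,:,::-1])
cap=np.array([.366,.228,.14]);print("guess px",proj(W,cap))
for c in blobs(im,*COL["green"],100)[1]:print("g",cv2.boundingRect(c))
hsv=cv2.cvtColor(im,cv2.COLOR_RGB2HSV)
delta((.366,.228,.2),np.pi/2-.165)
```

```text
guess px [315.48672628 105.05685501]
g (301, 94, 47, 48)
shift cm [ 8.09 -0.05  7.03] turn [-0.001 -0.001 -0.002] at [0.4459 0.2151 0.2703] j [-0.79  0.01  0.25  1.73 -0.    1.4   0.87] t 12.95
 tool axes in world
 [[-0.986  0.166 -0.001]
 [ 0.166  0.986 -0.   ]
 [ 0.001 -0.001 -1.   ]]
```

View pics/w6.png

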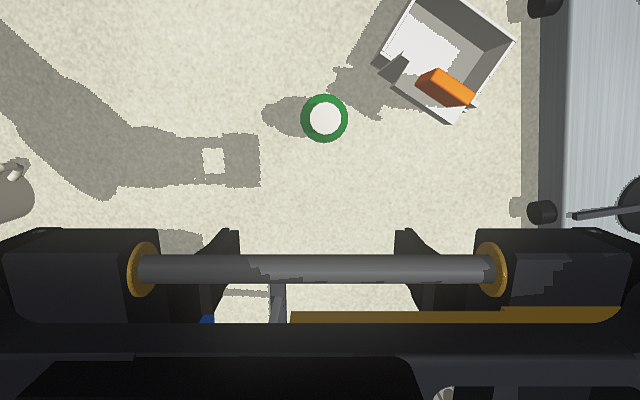

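The bottle is seen from almost straight above, with the cap at (325,118). The decoy caddy's tab is at (445,88), about 75 mm away, so I'll use a narrower opening.

Run:
```python
from h import *
W=r.camera_params("wrist");X=onz(W,(325.3,118),.14);Y=onz(W,(324.5,118),.088);print(X,Y)
delta((X[0],X[1],.111),np.pi/2-.165)
```

```text
[0.37881063 0.2350152  0.14      ] [0.37864854 0.2355825  0.088     ]
shift cm [ 6.94  0.86 15.93] turn [-0.001 -0.001 -0.002] at [0.4459 0.2151 0.2703] j [-0.79  0.01  0.25  1.73 -0.    1.4   0.87] t 12.95
 tool axes in world
 [[-0.986  0.166 -0.001]
 [ 0.166  0.986 -0.   ]
 [ 0.001 -0.001 -1.   ]]
```

Emit:
{"method": "carry_out", "body": {"steps": [[[2,0.3,0,0,0,0],[4.5,0.6,0,0,0,0],[6.4,0.8,1,0,0,0],[6.9,0.9,3,0,0,0],[6.9,0.9,5.5,0,0,0],[6.9,0.9,8,0,0,0],[6.9,0.9,10.5,0,0,0],[6.9,0.9,12.5,0,0,0],[6.9,0.9,14,0,0,0],[6.9,0.9,15.2,0,0,0],[6.9,0.9,15.8,0,0,0],[6.9,0.9,15.9,0,0,0],[6.9,0.9,15.9,0,0,0],[6.9,0.9,15.9,0,0,0]]], "hand": -0.15, "squeeze": 25}}

```text
time: 14.12
ee_pos: [0.3801, 0.2358, 0.1127]
eef_rot: [0.083, 0.997, 0.0, 0.0]
ft_force: [-0.0, -0.7, 0.5]
width: 0.05
grip_force: 0.0
```

Emit:
{"method": "carry_out", "body": {"steps": [[[0,0,0,0,0,0],[0,0,0,0,0,0],[0,0,0,0,0,0],[0,0,0,0,0,0],[0,0,0,0,0,0],[0,0,0,0,0,0],[0,0,0,0,0,0],[0,0,0,0,0,0]]], "hand": 1}}

```text
time: 14.78
ee_pos: [0.3799, 0.2354, 0.1121]
eef_rot: [0.082, 0.997, 0.0, 0.0]
ft_force: [0.6, -1.9, 3.7]
width: 0.0295
grip_force: 25.0
```

Emit:
{"method": "carry_out", "body": {"steps": [[[0,0,-0.4,0,0,0],[0,0,-1.2,0,0,0],[0,0,-2.5,0,0,0],[0,0,-4.5,0,0,0],[0,0,-7,0,0,0],[0,0,-9.5,0,0,0],[0,0,-12,0,0,0],[0,0,-14.5,0,0,0],[0,0,-17,0,0,0],[0,0,-19.5,0,0,0],[0,0,-22,0,0,0],[0,0,-24,0,0,0],[0,0,-25,0,0,0],[0,0,-25,0,0,0],[0,0,-25,0,0,0]]]}}

```text
time: 16.03
ee_pos: [0.3796, 0.2354, 0.3613]
eef_rot: [0.082, 0.997, -0.0, -0.0]
ft_force: [0.2, -0.2, -3.1]
width: 0.0292
grip_force: 25.0
```

Run:
```python
from h import *
T=r.camera_params("top");im=r.camera("top");S=r.camera_params("scene");i2=r.camera("scene")
s=r.read_state();print(s["width"],s["ft_force"],s["ee_pos"])
c0=np.array([.6078,-.0064,0]);u=np.array([.986,-.165,0]);v=np.array([.165,.986,0])
for c in blobs(im,*COL["blue"],60)[1]:
    b=cv2.boundingRect(c)
    if b[0]>100: print("blue",b,cv2.contourArea(c))
print("expected rim corners px",[np.round(proj(T,c0+u*a+v*d+[0,0,.153]),1).tolist() for a in(-.103,-.013) for d in(-.06,.06)])
o=blobs(im,(4,120,70),(20,255,255),10)[1];print("or",[cv2.boundingRect(c) for c in o if cv2.boundingRect(c)[0]>230 and cv2.boundingRect(c)[0]<400 and 90<cv2.boundingRect(c)[1]<200]);print("exp tab top",[np.round(proj(T,c0+u*a+v*d+[0,0,.256]),1).tolist() for a in(-.006,.006) for d in(-.02,.02)])
cv2.imwrite("pics/t7.png",np.vstack([cv2.resize(im[100:200,240:400],(640,400))[:300],cv2.resize(i2[150:290,230:410],(640,498))[:300]])[:,:,::-1])
delta(c0-.056*u+[0,0,.36],np.pi/2-.165)
```

```text
0.02948055866082799 [ 0.44913869 -0.14206989 -4.54458851] [0.37927753 0.23514777 0.36040824]
blue (291, 147, 46, 32) 804.5
blue (301, 129, 32, 15) 91.0
expected rim corners px [[333.1, 177.8], [290.0, 171.3], [337.9, 146.1], [295.1, 139.6]]
or [(310, 131, 15, 7)]
exp tab top [[324.7, 132.5], [309.3, 130.2], [325.4, 128.0], [310.0, 125.6]]
shift cm [-20.91 -20.07   0.04] turn [-0.002 -0.001  0.   ] at [0.3793 0.2351 0.3604] j [-0.85 -0.11  0.18  1.66  0.02  1.59  0.73] t 16.13
 tool axes in world
 [[-0.986  0.164 -0.002]
 [ 0.164  0.986 -0.001]
 [ 0.001 -0.002 -1.   ]]
```

View pics/t7.png

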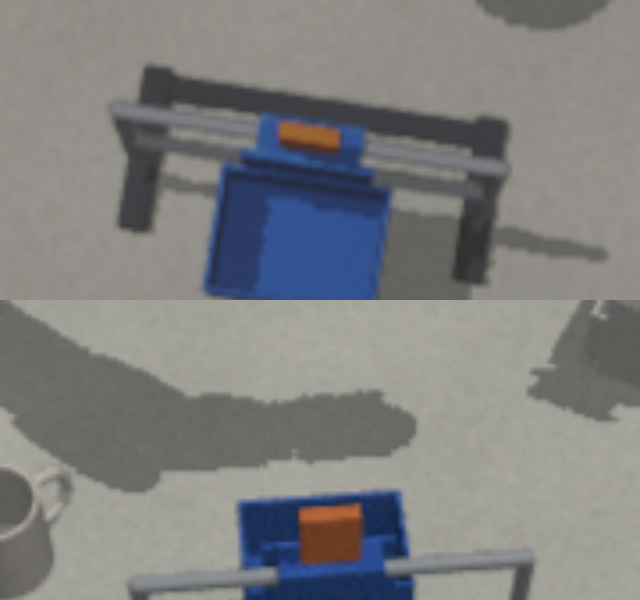

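The caddy hangs straight in the rack, matching the expected pocket outline. I'm carrying the bottle over the pocket.

Emit:
{"method": "carry_out", "body": {"steps": [[[-0.5,-0.5,0,0,0,0],[-1.5,-1.5,0,0,0,0],[-3,-3,0,0,0,0],[-4.7,-4.5,0,0,0,0],[-6.4,-6.1,0,0,0,0],[-8.1,-7.8,0,0,0,0],[-9.8,-9.4,0,0,0,0],[-11.5,-11,0,0,0,0],[-13.2,-12.7,0,0,0,0],[-14.9,-14.3,0,0,0,0],[-16.5,-15.8,0,0,0,0],[-18,-17.3,0,0,0,0],[-19.2,-18.5,0,0,0,0],[-20.1,-19.3,0,0,0,0],[-20.6,-19.8,0,0,0,0],[-20.9,-20.1,0,0,0,0],[-20.9,-20.1,0,0,0,0],[-20.9,-20.1,0,0,0,0],[-20.9,-20.1,0,0,0,0]]]}}

```text
time: 17.72
ee_pos: [0.5526, 0.0037, 0.3619]
eef_rot: [0.082, 0.997, 0.0, -0.0]
ft_force: [-0.5, 0.6, -3.4]
width: 0.0291
grip_force: 25.0
```

Run:
```python
from h import *
W=r.camera_params("wrist");im=r.camera("wrist");cv2.imwrite("pics/w8.png",im[:,:,::-1])
c0=np.array([.6078,-.0064,0]);u=np.array([.986,-.165,0]);v=np.array([.165,.986,0])
print("expected rim px",[np.round(proj(W,c0+u*a+v*d+[0,0,.153]),1).tolist() for a in(-.103,-.013) for d in(-.06,.06)])
s=r.read_state();print("bottle bottom centre px",proj(W,s["ee_pos"]+[0,0,-.112]))
delta(c0-.056*u+[0,0,.21],np.pi/2-.165)
```

```text
expected rim px [[264.3, 138.2], [366.4, 138.3], [267.3, 211.5], [363.3, 211.7]]
bottle bottom centre px [315.84508705 196.9098796 ]
shift cm [-1.000e-02 -9.000e-02  1.519e+01] turn [ 0.    -0.     0.001] at [0.5526 0.0037 0.3619] j [-0.55  0.13  0.53  1.44 -0.07  1.59  1.38] t 17.77
 tool axes in world
 [[-0.987  0.163 -0.   ]
 [ 0.163  0.987  0.   ]
 [ 0.     0.    -1.   ]]
```

View pics/w8.png

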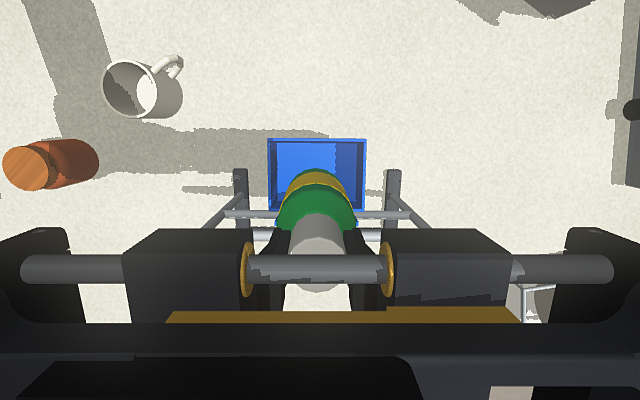

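The pocket rim sits where expected (columns 266–367, front edge at row 138), and the bottle is centred over it. Lowering now; I've viewed 12 pictures, over the limit of 10, so I'll rely on numbers from here.

Emit:
{"method": "carry_out", "body": {"steps": [[[0,-0.1,0.5,0,0,0],[0,-0.1,1.5,0,0,0],[0,-0.1,3,0,0,0],[0,-0.1,4.5,0,0,0],[0,-0.1,6,0,0,0],[0,-0.1,7.5,0,0,0],[0,-0.1,9,0,0,0],[0,-0.1,10.5,0,0,0],[0,-0.1,11.8,0,0,0],[0,-0.1,12.8,0,0,0],[0,-0.1,13.5,0,0,0],[0,-0.1,13.8,0,0,0],[0,-0.1,13.8,0,0,0],[0,-0.1,13.8,0,0,0]]]}}

```text
time: 18.93
ee_pos: [0.553, 0.0019, 0.2243]
eef_rot: [0.082, 0.997, 0.0, 0.0]
ft_force: [0.2, -0.4, -2.8]
width: 0.0297
grip_force: 25.0
```

Emit:
{"method": "carry_out", "body": {"steps": [[[0,0,0.2,0,0,0],[0,0,0.4,0,0,0],[0,0,0.6,0,0,0],[0,0,0.8,0,0,0],[0,0,0.9,0,0,0],[0,0,0.9,0,0,0]]]}}

```text
time: 19.43
ee_pos: [0.5526, 0.0019, 0.2146]
eef_rot: [0.082, 0.997, -0.0, -0.0]
ft_force: [-0.3, 0.6, -3.5]
width: 0.0297
grip_force: 25.0
```

Emit:
{"method": "carry_out", "body": {"steps": [[[0,0,0.2,0,0,0],[0,0,0.3,0,0,0],[0,0,0.4,0,0,0],[0,0,0.4,0,0,0],[0,0,0.4,0,0,0]]]}}

```text
time: 19.85
ee_pos: [0.5527, 0.0019, 0.2109]
eef_rot: [0.082, 0.997, 0.0, -0.0]
ft_force: [0.2, 1.0, -3.1]
width: 0.0294
grip_force: 25.0
```

Emit:
{"method": "carry_out", "body": {"steps": [[[0,0,0.1,0,0,0],[0,0,0.2,0,0,0],[0,0,0.2,0,0,0],[0,0,0.2,0,0,0]]]}}

```text
time: 20.18
ee_pos: [0.5527, 0.0019, 0.2088]
eef_rot: [0.082, 0.997, 0.0, -0.0]
ft_force: [0.0, 0.1, -2.4]
width: 0.0292
grip_force: 25.0
```

Emit:
{"method": "carry_out", "body": {"steps": [[[0,0,0.1,0,0,0],[0,0,0.15,0,0,0],[0,0,0.15,0,0,0],[0,0,0.15,0,0,0]]]}}

```text
time: 20.52
ee_pos: [0.5527, 0.0019, 0.2074]
eef_rot: [0.082, 0.997, 0.0, -0.0]
ft_force: [0.5, -0.8, -3.1]
width: 0.0294
grip_force: 25.0
```

Emit:
{"method": "carry_out", "body": {"steps": [[[0,0,0.1,0,0,0],[0,0,0.15,0,0,0],[0,0,0.15,0,0,0],[0,0,0.15,0,0,0]]]}}

```text
time: 20.85
ee_pos: [0.5527, 0.0019, 0.2059]
eef_rot: [0.082, 0.997, 0.0, -0.0]
ft_force: [-0.4, 0.7, -3.3]
width: 0.0295
grip_force: 25.0
```

Emit:
{"method": "carry_out", "body": {"steps": [[[0,0,0.1,0,0,0],[0,0,0.15,0,0,0],[0,0,0.15,0,0,0],[0,0,0.15,0,0,0]]]}}

```text
time: 21.18
ee_pos: [0.5527, 0.0019, 0.2044]
eef_rot: [0.082, 0.997, 0.0, -0.0]
ft_force: [0.5, -0.4, -3.7]
width: 0.0296
grip_force: 25.0
```

Emit:
{"method": "carry_out", "body": {"steps": [[[0,0,0.05,0,0,0],[0,0,0.1,0,0,0],[0,0,0.1,0,0,0],[0,0,0.1,0,0,0]]]}}

```text
time: 21.52
ee_pos: [0.5527, 0.0019, 0.2034]
eef_rot: [0.082, 0.997, 0.0, -0.0]
ft_force: [-0.6, 0.6, -3.1]
width: 0.0295
grip_force: 25.0
```

Emit:
{"method": "carry_out", "body": {"steps": [[[0,0,0.05,0,0,0],[0,0,0.1,0,0,0],[0,0,0.1,0,0,0],[0,0,0.1,0,0,0]]]}}

```text
time: 21.85
ee_pos: [0.553, 0.0019, 0.2028]
eef_rot: [0.082, 0.997, 0.0, 0.0]
ft_force: [-1.0, 0.3, 3.0]
width: 0.0293
grip_force: 25.0
```

The floor carries the bottle (force went from −3 N to +3 N). Releasing softly.

Emit:
{"method": "carry_out", "body": {"steps": [[[0,0,0,0,0,0],[0,0,0,0,0,0],[0,0,0,0,0,0],[0,0,0,0,0,0]]], "squeeze": 3}}

```text
time: 22.18
ee_pos: [0.5529, 0.0019, 0.2027]
eef_rot: [0.082, 0.997, 0.0, 0.0]
ft_force: [-2.3, -0.1, 4.6]
width: 0.0295
grip_force: 3.0
```

Emit:
{"method": "carry_out", "body": {"steps": [[[0,0,0,0,0,0],[0,0,0,0,0,0],[0,0,0,0,0,0],[0,0,0,0,0,0],[0,0,0,0,0,0],[0,0,0,0,0,0],[0,0,0,0,0,0]]], "hand": -0.3}}

```text
time: 22.77
ee_pos: [0.5527, 0.0019, 0.2024]
eef_rot: [0.082, 0.997, 0.0, -0.0]
ft_force: [-0.1, -0.3, 0.6]
width: 0.0558
grip_force: 0.0
```

Emit:
{"method": "carry_out", "body": {"steps": [[[0,0,-0.3,0,0,0],[0,0,-1,0,0,0],[0,0,-2,0,0,0],[0,0,-3.5,0,0,0],[0,0,-5.5,0,0,0],[0,0,-8,0,0,0],[0,0,-10.5,0,0,0],[0,0,-12.5,0,0,0],[0,0,-14,0,0,0],[1,0,-14,0,0,0],[3,0,-14,0,0,0],[5,0,-14,0,0,0],[7,0,-14,0,0,0],[8,0,-14,0,0,0],[8,0,-14,0,0,0],[8,0,-14,0,0,0]]]}}

```text
time: 24.1
ee_pos: [0.474, 0.015, 0.3436]
eef_rot: [0.082, 0.997, 0.001, 0.001]
ft_force: [0.3, 0.2, -0.2]
width: 0.0571
grip_force: 0.0
```

Run:
```python
from h import *
c0=np.array([.6078,-.0064,0]);u=np.array([.986,-.165,0])
b=c0-.056*u
print(r.read_state()["ee_pos"],r.read_state()["ft_force"])
for n in("scene","top"):
    p=r.camera_params(n);im=r.camera(n)
    for k,lo,hi in(("green",*COL["green"]),("yellow",(20,130,60),(34,255,255)),("orange",(4,120,70),(17,255,255)),("blue",*COL["blue"])):
        for c in blobs(im,lo,hi,8)[1]:
            q=cv2.boundingRect(c)
            if 230<q[0]<400 and 80<q[1]<240:print(n,k,q,cv2.contourArea(c))
    for z in(.181,.193,.233):print(" expected bottle axis",z,proj(p,b+[0,0,z]))
```

```text
[0.47399912 0.01497668 0.34355207] [ 0.3268523   0.18698427 -0.19793044]
scene green (310, 206, 4, 12) 30.0
scene orange (314, 208, 18, 16) 223.5
scene blue (298, 204, 48, 39) 1008.5
 expected bottle axis 0.181 [320.29871278 211.05337389]
 expected bottle axis 0.193 [320.28678762 208.22924674]
 expected bottle axis 0.233 [320.24542456 198.43360617]
 expected bottle axis 0.181 [314.09019348 155.96021683]
 expected bottle axis 0.193 [314.08322759 155.09481971]
 expected bottle axis 0.233 [314.05904743 152.09083392]
```

Run:
```python
from h import *
W=r.camera_params("wrist");im=r.camera("wrist");T=r.camera("top")
for i,n in((im,"w"),(r.camera("scene"),"s"),(T,"t")):
    m=cv2.inRange(cv2.cvtColor(i,cv2.COLOR_RGB2HSV),(0,0,150),(180,45,255))
    if n=="s":print("white col 320 rows185-212",i[185:212:3,320].tolist())
S=r.camera_params("scene");hs=[]
g=blobs(im,*COL["green"],20)[1];print("wrist green",[cv2.boundingRect(c) for c in g])
for z in(.094,.181,.233):print(z,proj(W,np.array([.5526,.0019,z])))
i2=r.camera("scene");a=i2[188:206,312:330].max(2);b=i2[188:206,312:330].min(2);print(a.tolist())
```

```text
white col 320 rows185-212 [[165, 165, 157], [168, 166, 159], [169, 169, 162], [171, 170, 165], [173, 172, 167], [123, 122, 119], [103, 101, 99], [103, 103, 101], [183, 101, 57]]
wrist green [(294, 219, 44, 36)]
0.094 [316.2323313  227.90609985]
0.181 [316.16814657 254.03913142]
0.233 [316.1125722  276.66642442]
[[166, 167, 164, 167, 167, 169, 167, 167, 166, 169, 169, 169, 166, 167, 170, 171, 170, 168], [167, 167, 166, 168, 167, 168, 168, 167, 166, 168, 172, 171, 168, 164, 169, 171, 170, 169], [168, 168, 169, 171, 172, 169, 170, 169, 169, 166, 169, 170, 167, 168, 166, 169, 169, 170], [171, 171, 170, 167, 168, 169, 169, 170, 170, 167, 168, 171, 171, 168, 167, 166, 167, 167], [172, 170, 167, 167, 167, 168, 170, 172, 169, 172, 169, 169, 173, 172, 168, 168, 166, 165], [174, 171, 169, 168, 168, 170, 170, 169, 171, 169, 171, 174, 172, 171, 170, 169, 173, 169], [176, 171, 167, 170, 172, 169, 172, 171, 170, 171, 172, 171, 170, 170, 170, 170, 170, 167], [173, 169, 168, 171, 171, 171, 172, 169, 171, 170, 169, 173, 171, 155, 163, 168, 167, 166], [173, 161, 166, 171, 170, 172, 171, 172, 173, 173, 172, 171, 172, 153, 164, 170, 168, 168], [168, 138, 156, 169, 173, 170, 171, 172, 171, 174, 171, 171, 154, 152, 163, 171, 165, 167], [168, 131, 120, 152, 169, 172, 173, 173, 172, 171, 173, 165, 133, 143, 166, 171, 168, 168], [171, 130, 95, 107, 132, 147, 160, 167, 162, 159, 144, 129, 118, 139, 163, 171, 169, 172], [171, 128, 90, 86, 94, 108, 116, 121, 122, 124, 113, 109, 108, 140, 166, 170, 169, 169], [174, 129, 91, 86, 88, 89, 94, 98, 104, 109, 108, 113, 108, 141, 163, 170, 170, 169], [173, 139, 99, 85, 90, 92, 96, 98, 104, 108, 107, 111, 110, 140, 161, 167, 172, 172], [174, 129, 90, 85, 88, 92, 96, 100, 102, 107, 109, 111, 109, 122, 153, 165, 170, 176], [128, 95, 82, 87, 89, 90, 97, 100, 103, 106, 109, 110, 110, 102, 125, 125, 154, 161], [83, 75, 80, 86, 89, 91, 97, 98, 104, 105, 111, 110, 108, 104, 107, 102, 107, 114]]
```

The cap (columns 313–325, top at row ~196) and the green shoulder (centred on column 316) are within a pixel or two of where an upright bottle in the pocket should appear. Handing in.

Run:
```python
from bench import r
print(r.close_job())
```

```text
the job is handed in; nothing more can be done
None
```

The job is handed in: the blue caddy hangs released on the rail, the soap bottle stands upright in its pocket, and the mug and canister were not touched, though the hand-in returned no verdict and I viewed 12 pictures against the limit of 10.

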